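Seat the tube carrier and hold the cam lift at its top

ROBOT

A 7-joint arm with a two-finger parallel gripper is mounted at the origin on a cart in front of the work surface, level with it; the furniture and walls round the work are solid. World frame = base frame: x ahead of the robot, y to its left, z up, the work surface at z = 0. Lengths are in m, angles in rad, forces in N, time in s.
With the tool pointing down it reaches from about 0.425 to 0.875 m from the base axis. Payload 4.7 kg.
Tool frame: the origin (TCP) lies at the very end of the fingers, on their centre line; the grasp point (between the pads) lies 19 mm behind it; z points along the fingers, y is the line along which they close (so a half turn about z gives the same grasp; the last joint's range is limited). The gripper opens to 87 mm and grips with 3 to 60 N. Pads are 19 mm wide; open, the fingers measure 117 mm over their backs; the gripper's body (75 mm by 190 mm) begins 51 mm behind the grasp point.
Start: joints at [1.278, 0.321, -0.07, 1.45, 0.023, 1.371, -0.057], TCP at [0.196, -0.62, 0.223] pointing down, gripper open.
Joint ranges: [-2.86, 2.86], [-0.3, 2.09], [-1.38, 1.24], [0.06, 2.45], [-1.56, 4.7], [0.09, 2.05], [-2.69, 2.69]. Speed limits (rad/s): [2.57, 2.57, 3.14, 3.14, 3.14, 3.14, 3.14].

INTERFACE

Orientations are given as a rotation vector (axis times angle).
In Python, from bench import ctrl, get_image, job gives the robot as it stands.
- The arm moves only by the shell command python3 -m crank 'ROWS' [FORCE]. ROWS is JSON, a list that holds one entry, the list of rows, each a list of 5 numbers: the shift along the tool's x, y, z in mm, then the turn about the tool's z in rad, then the closure, from -1 (fully open) to 1 (shut), so that 0 is half open. A call has 1 to 10 rows; each row shifts and turns the commanded pose from where the row before left it, along the tool's axes as they then stand; what a row does not reach is not made up. A row lasts 1/12 s, in which the tool goes at most 41.7 mm and 7.16 degrees, less where a joint would pass 70% of its speed; a pose out of reach is approached as far as the arm can. A call with a gripper value outside its range is refused whole. The fingers move at their own pace and stop on an object; FORCE is the grip in N (left out, the last holds). Time passes only in rows, so rows that do not move let the fingers close. It gives the time, the measured TCP pose, the force, the opening and the grip force at its end, in the units of the state.
- ctrl.get_state(): the state, without advancing time (a new reading comes with each control period).
- get_image(name): name is "scene" or "top"; returns a dict with "pixels" (420x560x3 uint8, red, green, blue), "fx", "fy", "cx", "cy" (pixels), "k1" (the pictures are not rectified: a ray, as slopes to the right and down, at radius r is drawn at 1 + k1 r^2 times it, then the intrinsics apply), "T" (4x4, takes a point from camera to world coordinates). Camera axes: x right, y down, z forward; pixel columns grow to the right and rows downward; lengths in m; the calibration is good to about 2 mm. A picture is of the moment at which its call begins. There is no depth.
- job.close_job(): hands the job in; it is judged then, once.
The state is a dict: "time": time; "joint_positions": joint angles; "qd": joint speeds; "joint_torque": joint torques, N m; "position": TCP position; "tool_rot": TCP orientation; "ft_force": force on the tool from outside, world axes, zero at the start; "torque": the same for the moment, N m; "grip_width": opening from 0.0 (shut) to 1.0 (fully open); "grip_force": force on a finger pad.
Only numpy, scipy, OpenCV 4.12 (cv2) and the standard library are available. Lean on these libraries where they do the work, as an engineer would, in place of code of your own. Each camera call takes 0.05 s, during which the arm holds its last target. There are 200 camera calls.

TASK

Pick up the blue tube carrier by its white grip, keeping it upright, seat it fully down on the two pegs of the lifting platform and let go of it. Then take the red handle of the cam lever, swing the lever up until the cam has raised the platform with the carrier to its highest point (lever straight up; going past it lowers the platform again), and finish still holding the lever there against its return spring. Leave the timer, the amber bottle, the petri dish and the red marker where they are.

Things in the scene. Friction and masses are not known exactly. Their poses are not given: they have to be found in the camera images.
- station: Cam-lift reading station, fixed. Origin on the bench below the platform's centre; x to the reading head, y to the lever's side. Grey base 180 x 170 x 12 mm (x -55 to +125), white cheeks at y +-63..73 mm, 66 mm high, white reading head 60 mm wide, 172 mm high at x 89..123 mm (lens forward to x 81). Cam shaft: along y through x = 0, z = 45 mm. Its place and yaw change.
- seat (a point): Centre of the top of the aluminium platform (70 mm in x, 112 in y, 8 thick), axes as the station's; 84.5 mm above the bench when lowered, 11.5 mm more at the cam's highest lift. Two steel pegs on it at y +-22 mm: 8 mm diameter, 18 mm tall, last 5 mm tapered to a 2.4 mm tip.
- carrier: Loose blue carrier, about 0.3 kg with four tubes fixed in it: block 50 (x) x 100 (y) x 35 mm, origin under its centre, z up. Holes in the underside at y +-22 mm, 10 mm diameter, 22 deep; either way round fits. White grip in the middle, 14 mm thick in x, 30 in y, 35 to 86 mm above the underside: pinch across x. Tubes at x +-12.5, y +-37 mm, 79 mm high. Seated: origin at seat, y along seat y.
- handle_grip (a point): Middle of the red handle, a horizontal round bar of 16 mm diameter along the station's y, free from y 91 to 149 mm (this point at y = 125 mm), at the end of the 90 mm lever that turns about the cam shaft. The bar turns with the lever. Axes as the station's when the lever is down.
- cam_lever (a joint): Lever angle a, rad. 0: down on its stop, leaning toward the reading head's side, 1.2 from vertical; grows as the handle swings up and toward station -x; 1.2: straight up, highest lift; stop at 1.9, platform lower again. Handle at station x = 90 sin(1.2-a), z = 45 + 90 cos(1.2-a) mm. A spring returns it to 0 when let go (3 to 4 N at the handle).
- stage_lift (a joint): Rise of the platform in m: 0 lowered, about 0.0113 at the cam's highest point; it follows the cam: 0.018 (cos(a - 1.2) - cos 1.2).
- lab_timer: Small white timer with green, grey and red keys, 62 x 68 x 19 mm, lying on the bench; origin under its centre. A bystander.
- bottle_amber: Brown bottle with black cap, 46 mm diameter, 88 mm high; origin under its centre. A bystander.
- petri_dish: Round petri dish, 60 mm diameter, 14 mm high; origin under its centre. A bystander.
- marker_red: White marker pen with a red cap, 13 x 135 x 11 mm, lying; origin under its centre. A bystander.
Things that resemble listed ones, but are neither listed nor needed, are in the scene too. There is more than one size of the carrier; the one meant has the size given above.

How it is judged:
On the way:
1. the carrier is fully seated on the pegs of the platform and let go, the lever still down (horizontal distance between carrier and seat below 0.004 m and z of carrier in the frame of seat between -0.003 and 0.003 m and angle between the y axis of carrier and the y axis of seat, either way round below 0.08 rad and angle between carrier's own z axis and vertical below 0.05 rad and contact force between the fingers and carrier below 0.1 N and value of joint cam_lever below 0.3 rad), for 0.2 s.
At the end, for the whole second after the job is handed in: The fingers hold the lever (at least 0.5 N) within 0.2 rad of straight up and the platform has risen at least 10.8 of its about 11.4 mm, with the carrier untouched and still seated on it: within 4 mm sideways and 3 mm in height of the seat point, aligned within 0.08 rad, tilted less than 0.05 rad (horizontal distance between carrier and seat below 0.004 m and z of carrier in the frame of seat between -0.003 and 0.003 m and angle between the y axis of carrier and the y axis of seat, either way round below 0.08 rad and angle between carrier's own z axis and vertical below 0.05 rad and value of joint stage_lift above 0.0108 m and value of joint cam_lever between 1 and 1.4 rad and contact force between the fingers and cam_lever above 0.5 N and contact force between each of the fingers, the arm and carrier below 0.1 N); the arm keeps its last pose, push and grip.
It fails at once if the carrier is tipped more than 0.5 rad (angle between carrier's own z axis and vertical above 0.5 rad).
It fails at once if the lab timer is pushed more than 30 mm (distance of lab_timer from where it was at the start of the episode above 0.03 m).
It fails at once if the bottle amber is pushed more than 30 mm (distance of bottle_amber from where it was at the start of the episode above 0.03 m).
It fails at once if the petri dish is pushed more than 30 mm (distance of petri_dish from where it was at the start of the episode above 0.03 m).
It fails at once if the marker red is pushed more than 30 mm (distance of marker_red from where it was at the start of the episode above 0.03 m).
It also fails if it takes over 58 s, if anything falls off the work surface, if the arm or the gripper's body presses on something with over 40 N, if the wrist force passes 120 N, or if a joint passes its speed limit or range.

## Working session

There is one attempt and no reset: what is moved stays moved. The work goes in short steps, Python scripts to look and compute and a shell command to move; the robot and the scene stay as the last step left them, time stands still between calls to the robot, and variables do not carry over. Pictures are saved under pics/ and viewed, at most 10 in all, crops included, and the job is handed in when it is done.

```bash
ls; mkdir -p pics; cat > h.py <<'E'
import numpy as np, cv2
from bench import ctrl, get_image, job
from scipy.spatial.transform import Rotation as R
def ray(im,u,v):
    K=np.array([[im['fx'],0,im['cx']],[0,im['fy'],im['cy']],[0,0,1.]])
    xd=np.array([(u-im['cx'])/im['fx'],(v-im['cy'])/im['fy']]); x=xd.copy()
    for _ in range(30): x=xd/(1+im['k1']*(x@x))
    T=np.array(im['T']); d=T[:3,:3]@np.array([x[0],x[1],1]); return T[:3,3],d
def onz(im,u,v,z):
    o,d=ray(im,u,v); return o+d*(z-o[2])/d[2]
def proj(im,p):
    T=np.array(im['T']); c=T[:3,:3].T@(np.array(p)-T[:3,3]); x=c[:2]/c[2]; x=x*(1+im['k1']*(x@x))
    return np.array([im['fx']*x[0]+im['cx'],im['fy']*x[1]+im['cy']])
def tri(a,ua,b,ub):
    (o1,d1),(o2,d2)=ray(a,*ua),ray(b,*ub); 
    s=np.linalg.lstsq(np.c_[d1,-d2],o2-o1,rcond=None)[0]
    p,q=o1+d1*s[0],o2+d2*s[1]; return (p+q)/2,np.linalg.norm(p-q)
def save(im,name,box=None,k=1):
    p=im['pixels'][:,:,::-1]
    if box: p=p[box[1]:box[3],box[0]:box[2]]
    cv2.imwrite('pics/'+name,cv2.resize(p,None,fx=k,fy=k,interpolation=cv2.INTER_CUBIC))
E
python3 - <<'E'
from h import *
import pickle
for n in('scene','top'):
    im=get_image(n); save(im,n+'0.png'); pickle.dump(im,open(n+'.pkl','wb'))
    print(n,im['fx'],im['k1'],np.round(im['T'],3).tolist())
s=ctrl.get_state(); print({k:np.round(v,3).tolist() for k,v in s.items()}, R.from_rotvec(s['tool_rot']).as_matrix().round(3))
E
```

```text
pics
scene 530.6640108387382 -0.07897975046278695 [[0.828, -0.286, 0.483, -0.064], [-0.561, -0.439, 0.702, -1.144], [0.011, -0.852, -0.523, 0.726], [0.0, 0.0, 0.0, 1.0]]
top 533.0395464751028 0.047701401902319585 [[-0.005, -0.999, 0.048, 0.431], [-1.0, 0.005, 0.002, -0.264], [-0.002, -0.048, -0.999, 1.298], [0.0, 0.0, 0.0, 1.0]]
{'time': 0.1, 'joint_positions': [1.278, 0.322, -0.07, 1.452, 0.023, 1.371, -0.057], 'qd': [-0.0, -0.001, -0.0, -0.001, 0.002, -0.002, 0.002], 'joint_torque': [0.0, -49.257, -0.406, -31.34, -0.064, 0.039, 0.0], 'position': [0.196, -0.619, 0.222], 'tool_rot': [-3.103, -0.48, 0.001], 'ft_force': [0.057, -0.12, 0.557], 'torque': [0.008, 0.006, 0.011], 'grip_force': 0.0, 'grip_width': 0.999} [[ 0.953  0.302 -0.001]
 [ 0.302 -0.953  0.002]
 [-0.    -0.002 -1.   ]]
```

View pics/scene0.png

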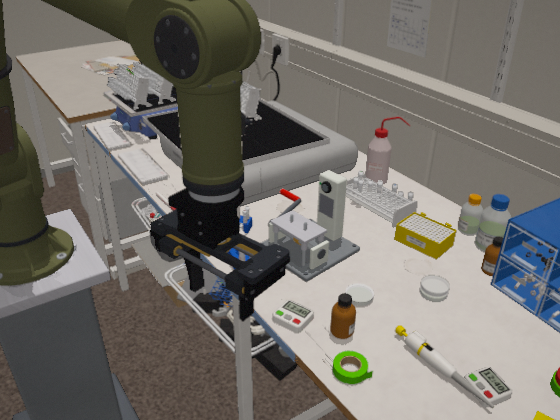

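View pics/top0.png

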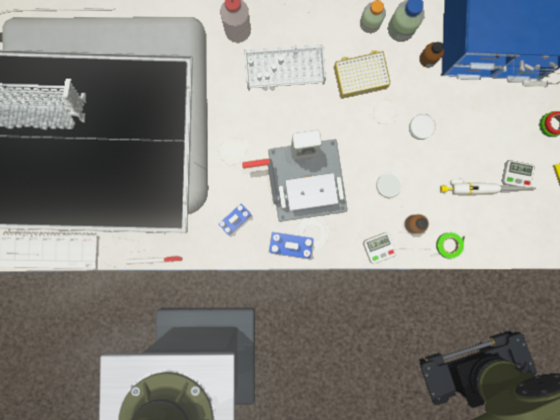

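Scene: the station is at top (307,180), with the lever handle at (257,164). There are two blue carriers, at top (236,218), smaller, and (291,245), larger. I'll confirm in a crop and measure.

```bash
python3 - <<'E'
from h import *
import pickle
t=pickle.load(open('top.pkl','rb')); save(t,'crop.png',(205,120,365,270),5 if 0 else 4)
p=t['pixels']; hsv=cv2.cvtColor(p,cv2.COLOR_RGB2HSV)
m=cv2.inRange(hsv,(105,110,60),(130,255,255)); m[:,:200]=0;m[:,360:]=0;m[:195]=0;m[290:]=0
m=cv2.morphologyEx(m,cv2.MORPH_CLOSE,np.ones((9,9)))
for c in cv2.findContours(m,0,2)[0]:
    if cv2.contourArea(c)>100:
        b=cv2.boxPoints(cv2.minAreaRect(c)); w=np.array([onz(t,*q,0.035) for q in b])
        print('blue',b.round(1).tolist(),w.mean(0).round(4),np.linalg.norm(w[1]-w[0]).round(4),np.linalg.norm(w[2]-w[1]).round(4),(w[1]-w[0]).round(3),(w[2]-w[1]).round(3))
        # white grip in it
def blob(mask,box,z,name):
    q=np.zeros_like(mask); q[box[1]:box[3],box[0]:box[2]]=mask[box[1]:box[3],box[0]:box[2]]
    for c in cv2.findContours(q,0,2)[0]:
        if cv2.contourArea(c)>15:
            r=cv2.minAreaRect(c); b=cv2.boxPoints(r); w=np.array([onz(t,*x,z) for x in b]); print(name,np.round(r[0],1),np.round(r[1],1),round(r[2],1),w.mean(0).round(4),np.linalg.norm(w[1]-w[0]).round(4),np.linalg.norm(w[2]-w[1]).round(4),w[:,:2].round(4).tolist())
white=cv2.inRange(hsv,(0,0,170),(180,60,255))
red=cv2.inRange(hsv,(0,150,90),(8,255,255))|cv2.inRange(hsv,(172,150,90),(180,255,255))
blob(red,(235,150,280,180),0.078,'handle')
plat=cv2.inRange(hsv,(0,0,185),(180,60,255))
blob(plat,(270,168,350,215),0.0845,'plat')
E
```

```text
blue [[269.29998779296875, 251.6999969482422], [272.20001220703125, 232.60000610351562], [311.8999938964844, 238.6999969482422], [309.0, 257.79998779296875]] [ 0.4118 -0.2971  0.035 ] 0.0456 0.095 [ 0.045 -0.007  0.   ] [-0.015 -0.094  0.   ]
blue [[224.0, 220.0], [240.0, 204.0], [249.5, 213.5], [233.5, 229.5]] [ 0.4797 -0.1699  0.035 ] 0.0536 0.0319 [ 0.038 -0.038  0.   ] [-0.023 -0.022  0.   ]
handle [255.6 163. ] [ 3.8 25.5] 81.9 [ 0.6016 -0.2166  0.078 ] 0.0586 0.0088 [[0.6019, -0.187], [0.61, -0.245], [0.6012, -0.2462], [0.5932, -0.1882]]
plat [273.5 200. ] [ 7. 28.] 0.0 [ 0.5156 -0.2575  0.0845] 0.064 0.016 [[0.4837, -0.2494], [0.5477, -0.2497], [0.5476, -0.2657], [0.4836, -0.2653]]
plat [339.7 187.5] [21.5  4.2] 82.4 [ 0.5435 -0.4088  0.0845] 0.0097 0.0491 [[0.5672, -0.401], [0.5685, -0.4106], [0.5197, -0.4165], [0.5185, -0.407]]
plat [307.9 191.9] [30.8 56.8] 81.5 [ 0.5338 -0.3361  0.0845] 0.1297 0.0705 [[0.5594, -0.2669], [0.578, -0.3953], [0.5082, -0.405], [0.4896, -0.277]]
plat [339.5 191. ] [46. 19.] 90.0 [ 0.5355 -0.4082  0.0845] 0.0434 0.1052 [[0.5882, -0.387], [0.588, -0.4304], [0.4828, -0.4292], [0.483, -0.386]]
```

View pics/crop.png

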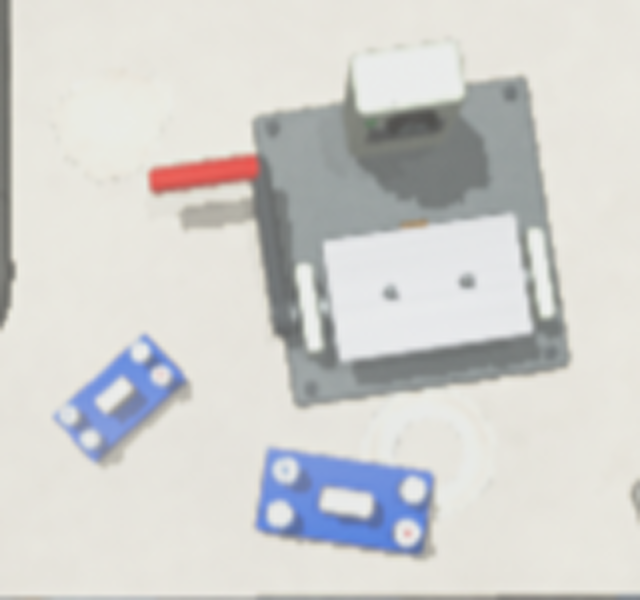

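The one meant is at (291,245), measuring about 95 x 46 mm against the nominal 100 x 50. The one at (236,218) measures 54 x 32 mm, so it is too small. In the crop the pegs sit at (390,293) and (467,281). Next I refine the poses.

```bash
cat > meas.py <<'E'
from h import *
def blobs(im,lo,hi,box,k=4,amin=0.,fn='hsv',amax=1e9):
    x0,y0,x1,y1=box; c=cv2.resize(im['pixels'][y0:y1,x0:x1],None,fx=k,fy=k,interpolation=cv2.INTER_CUBIC)
    m=cv2.inRange(cv2.cvtColor(c,cv2.COLOR_RGB2HSV),lo,hi); out=[]
    for q in cv2.findContours(m,0,2)[0]:
        a=cv2.contourArea(q)/k/k
        if amin<a<amax:
            r=cv2.minAreaRect(q); f=lambda p:(np.array(p)+.5)/k-.5+[x0,y0]
            out.append((a,f(r[0]),np.array([f(b) for b in cv2.boxPoints(r)])))
    return out
E
python3 - <<'E'
from meas import *
import pickle
t=pickle.load(open('top.pkl','rb')); s=pickle.load(open('scene.pkl','rb'))
print('carrier whites')
for a,c,b in blobs(t,(0,0,150),(180,90,255),(268,230,316,260),amin=5,amax=150):
    print(round(a),c.round(2),onz(t,*c,.079).round(4),onz(t,*c,.086).round(4))
print('plat')
for a,c,b in blobs(t,(0,0,205),(180,60,255),(283,170,342,215),amin=400):
    w=np.array([onz(t,*x,.0845) for x in b]); print(round(a),w.mean(0).round(4),np.linalg.norm(np.diff(w[:3],axis=0),axis=1).round(4),np.diff(w[:3],axis=0).round(4).tolist())
print('pegs')
for a,c,b in blobs(t,(0,0,0),(180,255,190),(296,184,328,200),amin=2,amax=60): print(round(a),c.round(2),onz(t,*c,.0935).round(4),onz(t,*c,.1025).round(4))
print('handle')
for im in(t,s):
  for a,c,b in blobs(im,(0,150,100),(8,255,255),(235,150,275,180) if im is t else (270,180,310,215),amin=30): print(round(a),c.round(2),b.round(1).tolist(),onz(im,*c,.0776).round(4))
print('base')
for a,c,b in blobs(t,(0,0,0),(180,255,170),(262,132,355,225),amin=1500):
    w=np.array([onz(t,*x,.012) for x in b]); print(round(a),w.round(4).tolist())
E
```

```text
carrier whites
plat
1416 [ 0.5354 -0.3443  0.0845] [0.1118 0.0688] [[0.016, -0.1107, 0.0], [-0.0682, -0.0095, 0.0]]
pegs
8 [302.31 193.06] [ 0.5304 -0.3229  0.0935] [ 0.5296 -0.3225  0.1025]
9 [321.28 190.08] [ 0.5369 -0.3659  0.0935] [ 0.5361 -0.3651  0.1025]
handle
89 [255.61 162.92] [[242.7, 162.7], [268.0, 159.2], [268.5, 163.1], [243.2, 166.7]] [ 0.6018 -0.2167  0.0776]
98 [288.85 194.73] [[278.7, 192.3], [281.6, 187.2], [299.0, 197.2], [296.1, 202.3]] [ 0.5959 -0.2141  0.0776]
base
5056 [[0.6551, -0.2291, 0.012], [0.682, -0.4079, 0.012], [0.4922, -0.4354, 0.012], [0.4654, -0.2578, 0.012]]
```

```bash
sed -i 's/findContours(m,0,2)/findContours(m,1,2)/' meas.py; python3 - <<'E'
from meas import *
import pickle
t=pickle.load(open('top.pkl','rb')); s=pickle.load(open('scene.pkl','rb'))
for a,c,b in blobs(t,(0,0,150),(180,100,255),(264,226,318,264),amin=4,amax=150):
    print(round(a),c.round(2),onz(t,*c,.079).round(4),onz(t,*c,.086).round(4))
for a,c,b in blobs(t,(100,80,40),(135,255,255),(264,226,318,264),amin=100): w=np.array([onz(t,*x,.035) for x in b]); print(w.mean(0),np.diff(w[:3],axis=0).round(4).tolist())
for p in ([.5354,-.3443,.0845],[.412,-.297,.086]): print(proj(s,p))
E
```

```text
109 [291.46 245.29] [ 0.4122 -0.298   0.079 ] [ 0.4123 -0.2978  0.086 ]
5 [311.3  239.05] [ 0.4262 -0.3433  0.079 ] [ 0.4262 -0.3429  0.086 ]
4 [272.8  233.75] [ 0.4387 -0.2555  0.079 ] [ 0.4387 -0.2556  0.086 ]
[ 0.41148488 -0.29900815  0.035     ] [[0.0187, -0.0034, 0.0], [-0.0064, -0.0354, 0.0]]
[ 0.41219977 -0.2975246   0.035     ] [[0.0477, -0.0075, 0.0], [-0.0153, -0.0974, 0.0]]
[299.86828364 223.51968018]
[241.38954543 229.8124337 ]
```

```bash
cat > go.py <<'E'
import sys
from h import *
def st(): 
    s=ctrl.get_state(); M=R.from_rotvec(s['tool_rot']).as_matrix(); return s,M
if __name__=='__main__':
    x,y,z,ya=map(float,sys.argv[1:5]); s,M=st(); p=np.array(s['position'])
    a=np.arctan2(M[1,1],M[0,1]); d=(ya-a+np.pi/2)%np.pi-np.pi/2
    print('t',s['time'],'pos',p.round(4),'yang',a.round(4),'tilt',M[:,2].round(3),'ft',np.round(s['ft_force'],1),'grip',round(s['grip_width'],3),round(s['grip_force'],1))
    print('turn tool',-d.round(4),'shift mm in present axes',(M.T@(np.array([x,y,z])-p)*1000).round(1))
E
python3 -m crank '[[[0,0,0,-0.12,-1],[0,0,0,-0.12,-1],[0,0,0,-0.12,-1],[0,0,0,-0.12,-1],[0,0,0,-0.12,-1],[0,0,0,-0.12,-1],[0,0,0,-0.12,-1],[0,0,0,-0.12,-1],[0,0,0,-0.12,-1],[0,0,0,-0.03,-1]]]'
python3 go.py 0.4122 -0.2977 0.20 -0.156
```

```text
time: 0.93
position: [0.1961, -0.6194, 0.2219]
tool_rot: [-2.38, -2.05, -0.001]
ft_force: [0.1, -0.7, -0.1]
grip_width: 0.998
grip_force: 0.0
t 0.9333 pos [ 0.1961 -0.6194  0.2219] yang -0.1487 tilt [-0.     0.001 -1.   ] ft [ 0.1 -0.7 -0.1] grip 0.998 0.0
turn tool 0.0073 shift mm in present axes [350.1 166.1  22.2]
```

```bash
python3 -m crank '[[[35,17,0,0.007,-1],[35,17,0,0,-1],[35,17,0,0,-1],[35,17,0,0,-1],[35,17,0,0,-1],[35,17,0,0,-1],[35,17,0,0,-1],[35,17,5,0,-1],[35,15,5,0,-1],[35,15,5,0,-1]]]' >/dev/null
python3 -m crank '[[[0,0,0,0,-1],[0,0,0,0,-1],[0,0,0,0,-1],[0,0,0,0,-1]]]'
python3 go.py 0.4122 -0.2977 0.05 -0.156
```

```text
time: 2.1
position: [0.415, -0.3021, 0.2074]
tool_rot: [-2.395, -2.033, 0.001]
ft_force: [-0.9, 0.2, -0.2]
grip_width: 1.0
grip_force: 0.0
t 2.1 pos [ 0.415  -0.3021  0.2074] yang -0.1634 tilt [-0.001 -0.    -1.   ] ft [-0.9  0.2 -0.2] grip 1.0 0.0
turn tool -0.0074 shift mm in present axes [  3.9  -3.4 157.4]
```

```bash
python3 -m crank '[[[4,-3,10,-0.007,-1],[0,0,20,0,-1],[0,0,20,0,-1],[0,0,20,0,-1],[0,0,20,0,-1],[0,0,20,0,-1],[0,0,20,0,-1],[0,0,20,0,-1],[0,0,9,0,-1],[0,0,0,0,-1]]]' >/dev/null
python3 -m crank '[[[0,0,0,0,-1],[0,0,0,0,-1]]]' >/dev/null
python3 go.py 0.4122 -0.2977 0.048 -0.156
python3 - <<'E'
from h import *
save(get_image('scene'),'s1.png',(170,130,370,280),4)
E
```

```text
t 3.1 pos [ 0.4143 -0.2969  0.0496] yang -0.1545 tilt [ 0.001 -0.001 -1.   ] ft [ 0.8 -0.6  0.4] grip 1.002 0.0
turn tool 0.0015 shift mm in present axes [-1.1 -1.9  1.6]
```

View pics/s1.png

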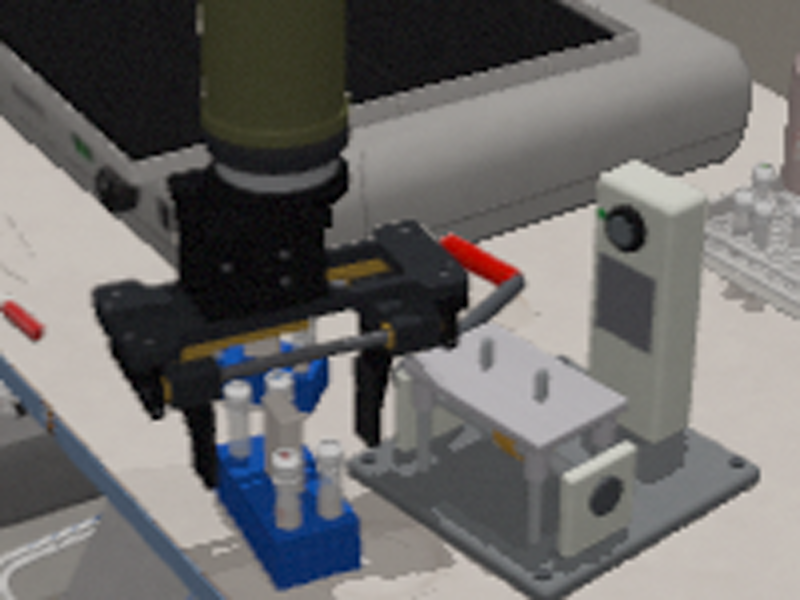

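The fingers straddle the white grip (crop 285,420) of the carrier, clear of the tubes. Closing.

```bash
python3 -m crank '[[[-1,-2,0,0,0.2],[0,0,0,0,0.6],[0,0,0,0,1],[0,0,0,0,1],[0,0,0,0,1],[0,0,0,0,1],[0,0,0,0,1],[0,0,0,0,1],[0,0,0,0,1]]]' 30
python3 go.py 0.4122 -0.2977 0.048 -0.156
```

```text
time: 3.9
position: [0.4116, -0.2969, 0.0485]
tool_rot: [-2.386, -2.044, 0.0]
ft_force: [-0.5, 0.4, 0.1]
grip_width: 0.402
grip_force: 0.0
t 3.9 pos [ 0.4116 -0.2969  0.0485] yang -0.1539 tilt [-0.  0. -1.] ft [-0.5  0.4  0.1] grip 0.402 0.0
turn tool 0.0021 shift mm in present axes [-0.7  0.8  0.5]
```

```bash
python3 -m crank '[[[0,0,0,0,1],[0,0,0,0,1],[0,0,0,0,1],[0,0,0,0,1],[0,0,0,0,1],[0,0,0,0,1],[0,0,0,0,1],[0,0,0,0,1]]]' 30
python3 -m crank '[[[0,0,-10,0,1],[0,0,-20,0,1],[0,0,-25,0,1],[0,0,-25,0,1],[0,0,-25,0,1],[0,0,-25,0,1],[0,0,-15,0,1],[0,0,-5,0,1],[0,0,0,0,1],[0,0,0,0,1]]]' 30
python3 go.py 0.535 -0.3443 0.20 0.147
```

```text
time: 4.57
position: [0.4116, -0.2969, 0.0485]
tool_rot: [2.386, 2.044, 0.0]
ft_force: [1.6, 0.5, -2.2]
grip_width: 0.156
grip_force: 30.0
time: 5.4
position: [0.411, -0.2965, 0.1978]
tool_rot: [-2.385, -2.043, 0.001]
ft_force: [0.4, 0.2, -2.6]
grip_width: 0.159
grip_force: 30.0
t 5.4 pos [ 0.411  -0.2965  0.1978] yang -0.154 tilt [-0.001  0.001 -1.   ] ft [ 0.4  0.2 -2.6] grip 0.159 30.0
turn tool -0.301 shift mm in present axes [-28.2 129.9  -2.4]
```

```bash
python3 -m crank '[[[-4,18,0,0,1],[-5,22,0,0,1],[-5,22,0,0,1],[-5,22,0,0,1],[-5,22,0,0,1],[-4,18,0,0,1],[0,5,0,-0.1,1],[0,0,0,-0.1,1],[0,0,0,-0.1,1],[0,0,0,0,1]]]' >/dev/null
python3 -m crank '[[[0,0,0,0,1],[0,0,0,0,1],[0,0,0,0,1]]]' >/dev/null
python3 go.py 0.5347 -0.3436 0.16 0.147
python3 - <<'E'
from h import *
save(get_image('scene'),'s2.png',(210,130,370,250),5)
im=get_image('top'); save(im,'t2.png',(230,110,390,230),5)
import pickle; pickle.dump(im,open('top2.pkl','wb'))
E
```

```text
t 6.4833 pos [ 0.5344 -0.3442  0.198 ] yang 0.1443 tilt [-0.001  0.    -1.   ] ft [ 0.5 -0.2 -3.9] grip 0.158 30.0
turn tool -0.0027 shift mm in present axes [ 0.5  0.5 38. ]
```

View pics/s2.png

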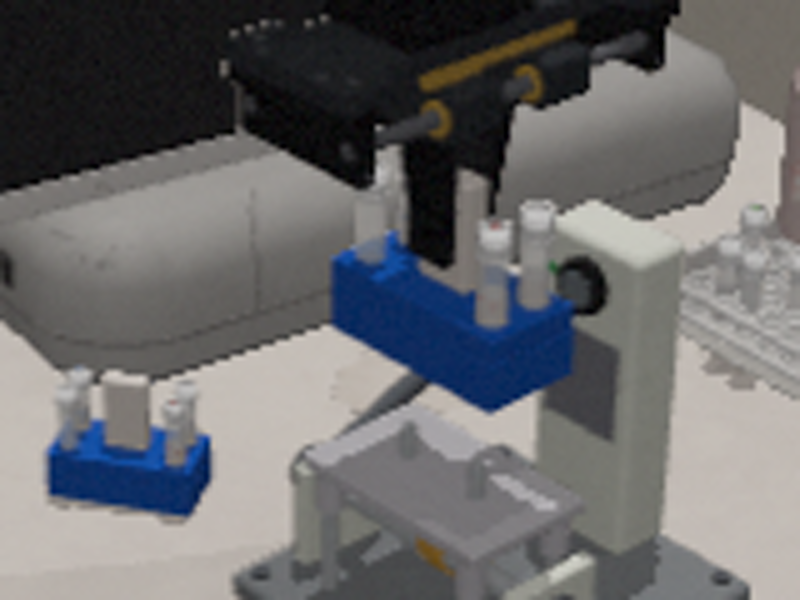

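The carrier hangs upright above the platform. I'll check the corners in this view: carrier bottom corners at crop (490,410) and (333,318), platform top corners at crop (303,452) and (583,505), peg tips at (409,425) and (478,452).

```bash
python3 - <<'E'
from h import *
import pickle
s=pickle.load(open('scene.pkl','rb'))
def W(c,psi,x,y,z): return [c[0]+x*np.cos(psi)-y*np.sin(psi),c[1]+x*np.sin(psi)+y*np.cos(psi),z]
f=lambda p:((proj(s,p)-[210,130]+.5)*5).round(0)
C=(.5345,-.3449)
print('carrier -25,-50 bottom',f(W(C,.144,-.025,-.05,.1495)),'-25,+50',f(W(C,.144,-.025,.05,.1495)),'top 25,-50',f(W(C,.144,.025,-.05,.1845)))
S=(.535,-.3443)
for x,y,z in((-.035,.056,.0845),(.035,-.056,.0845),(-.035,-.056,.0845),(0,.022,.1025),(0,-.022,.1025)): print('plat',x,y,f(W(S,.147,x,y,z)))
E
```

```text
carrier -25,-50 bottom [496. 410.] -25,+50 [335. 321.] top 25,-50 [583. 298.]
plat -0.035 0.056 [309. 448.]
plat 0.035 -0.056 [596. 493.]
plat -0.035 -0.056 [484. 553.]
plat 0 0.022 [418. 417.]
plat 0 -0.022 [487. 456.]
```

View pics/t2.png

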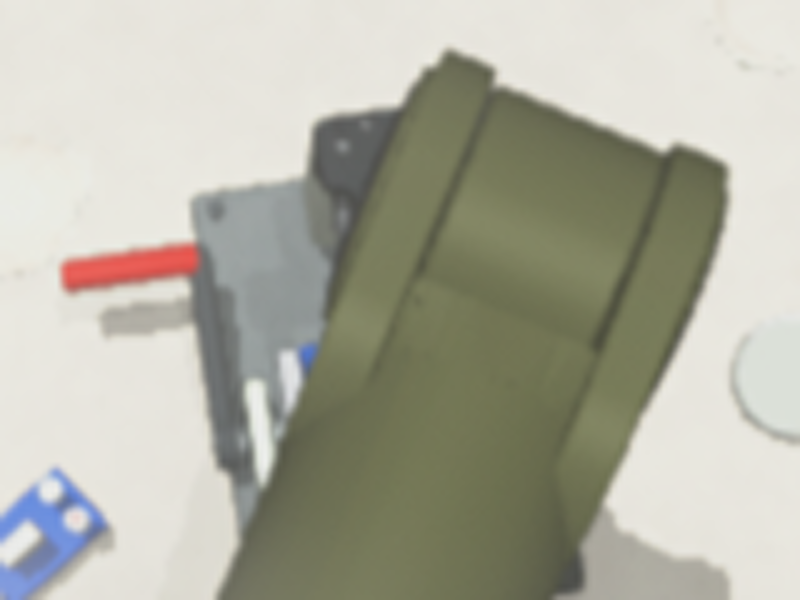

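```bash
python3 - <<'E'
from meas import *
import pickle
s=pickle.load(open('scene.pkl','rb'));t=pickle.load(open('top.pkl','rb'))
save(s,'p.png',(260,195,340,255),10)
for z in(.0845,.093,.1025):
  for y in(.022,-.022): print(z,y,(10*(proj(s,[.535-y*.1465,-.3443+y*.989,z])-[260,195]+.5)).round(0))
E
```

```text
0.0845 0.022 [334. 251.]
0.0845 -0.022 [472. 331.]
0.093 0.022 [335. 219.]
0.093 -0.022 [473. 299.]
0.1025 0.022 [336. 183.]
0.1025 -0.022 [475. 262.]
```

View pics/p.png

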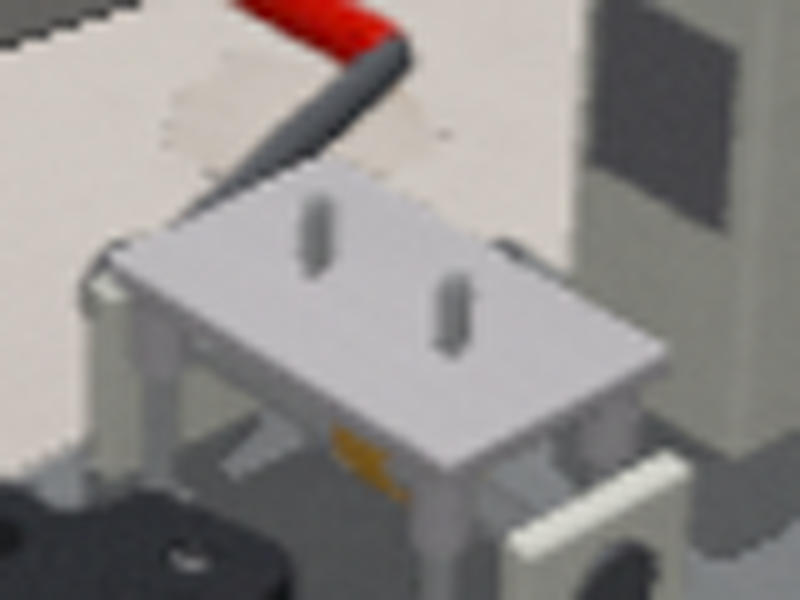

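```bash
python3 - <<'E'
from h import *
import pickle
s=pickle.load(open('scene.pkl','rb'))
def W(c,psi,x,y,z): return [c[0]+x*np.cos(psi)-y*np.sin(psi),c[1]+x*np.sin(psi)+y*np.cos(psi),z]
def hull(m,eps):
    c=max(cv2.findContours(m,0,2)[0],key=cv2.contourArea); h=cv2.convexHull(c); return cv2.approxPolyDP(h,eps,True)[:,0].tolist()
im=cv2.imread('pics/s2.png'); m=cv2.inRange(cv2.cvtColor(im,cv2.COLOR_BGR2HSV),(105,120,40),(130,255,255)); m[:,:320]=0
print('carrier hull',hull(m,5))
C=(.5345,-.3449)
for k in((-.025,-.05,.1495),(-.025,.05,.1495),(.025,-.05,.1495),(.025,-.05,.1845),(-.025,.05,.1845)): print(k,((proj(s,W(C,.144,*k))-[210,130]+.5)*5).round(0))
im=cv2.imread('pics/p.png'); m=cv2.inRange(cv2.cvtColor(im,cv2.COLOR_BGR2HSV),(115,8,160),(179,60,255)); m=cv2.morphologyEx(m,cv2.MORPH_OPEN,np.ones((9,9)))
print('plat hull',hull(m,12))
for k in((-.035,.056),(.035,.056),(.035,-.056),(-.035,-.056)): print(k,((proj(s,W((.535,-.3443),.147,*k,.0845))-[260,195]+.5)*10).round(0))
E
```

```text
carrier hull [[333, 258], [395, 232], [568, 299], [576, 309], [571, 373], [492, 410], [426, 381], [332, 322]]
(-0.025, -0.05, 0.1495) [496. 410.]
(-0.025, 0.05, 0.1495) [335. 321.]
(0.025, -0.05, 0.1495) [579. 370.]
(0.025, -0.05, 0.1845) [583. 298.]
(-0.025, 0.05, 0.1845) [336. 251.]Traceback (most recent call last):
  File "<stdin>", line 12, in <module>
  File "<stdin>", line 6, in hull
ValueError: max() iterable argument is empty
```

```bash
python3 -m crank '[[[0,-1.4,5,-0.003,1],[0,0,10,0,1],[0,0,10,0,1],[0,0,10,0,1],[0,0,5,0,1],[0,0,3,0,1],[0,0,3,0,1],[0,0,0,0,1],[0,0,0,0,1]]]' >/dev/null
python3 go.py 0.533 -0.3443 0.133 0.147
python3 - <<'E'
from h import *
save(get_image('scene'),'s3.png',(260,170,360,245),8)
E
```

```text
t 7.3333 pos [ 0.5335 -0.3446  0.1527] yang 0.149 tilt [ 0. -0. -1.] ft [-0.4  0.2 -2.6] grip 0.164 30.0
turn tool 0.002 shift mm in present axes [ 0.4 -0.5 19.7]
```

View pics/s3.png

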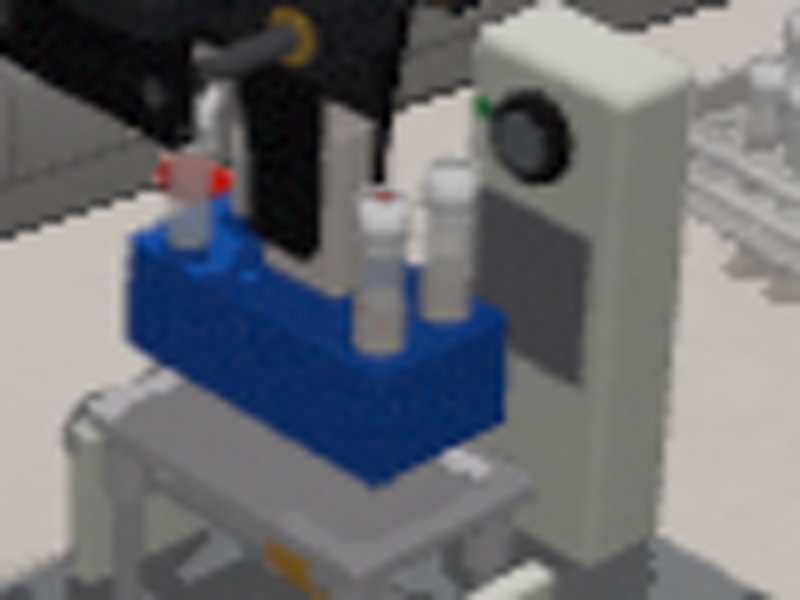

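The carrier hovers just above the pegs, its front bottom corner at (378,485) and the platform corner at (355,575). That suggests about 1 mm more toward -x and -y. I'll go down gently and watch the lateral force.

```bash
python3 -m crank '[[[-0.5,-1,3,0.002,1],[0,0,3,0,1],[0,0,2,0,1],[0,0,0,0,1],[0,0,0,0,1],[0,0,0,0,1]]]' >/dev/null
python3 go.py 0.5325 -0.345 0.133 0.147
```

```text
t 7.8833 pos [ 0.5329 -0.3446  0.1444] yang 0.1475 tilt [ 0.001  0.001 -1.   ] ft [ 2.1  1.7 -3.3] grip 0.156 30.0
turn tool 0.0005 shift mm in present axes [-0.3 -0.4 11.4]
```

```bash
python3 -m crank '[[[0.3,0.3,2,0,1],[0,0,2,0,1],[0,0,2,0,1],[0,0,2,0,1],[0,0,0,0,1],[0,0,0,0,1]]]' >/dev/null
python3 go.py 0.5329 -0.3446 0.133 0.147
```

```text
t 8.3833 pos [ 0.5329 -0.3446  0.1363] yang 0.1472 tilt [ 0.  0. -1.] ft [ 2.1  2.8 -4. ] grip 0.156 30.0
turn tool 0.0002 shift mm in present axes [-0.  -0.   3.3]
```

```bash
python3 -m crank '[[[0.3,0.3,1,0,1],[0,0,1,0,1],[0,0,1,0,1],[0,0,0.5,0,1],[0,0,0,0,1],[0,0,0,0,1]]]' >/dev/null
python3 go.py 0.5329 -0.3446 0.133 0.147
```

```text
t 8.8833 pos [ 0.533  -0.3445  0.1331] yang 0.1471 tilt [ 0. -0. -1.] ft [ 2.3  1.8 -1.3] grip 0.157 30.0
turn tool 0.0001 shift mm in present axes [-0.1 -0.1  0.1]
```

```bash
python3 -m crank '[[[0,0,0.5,0,1],[0,0,0.5,0,1],[0,0,0,0,1],[0,0,0,0,1]]]' >/dev/null
python3 go.py 0.5329 -0.3446 0.133 0.147
```

```text
t 9.2167 pos [ 0.5331 -0.3445  0.1328] yang 0.1471 tilt [ 0.    -0.001 -1.   ] ft [0.3 3.3 4.8] grip 0.157 30.0
turn tool 0.0001 shift mm in present axes [-0.  -0.2 -0.2]
```

It is down on the platform: force rises with no further travel. Releasing and rising.

```bash
python3 -m crank '[[[0,0,0,0,0.4],[0,0,0,0,-0.2],[0,0,0,0,-0.5],[0,0,0,0,-0.5],[0,0,0,0,-0.5],[0,0,0,0,-0.5],[0,0,0,0,-0.5],[0,0,0,0,-0.5]]]'
python3 -m crank '[[[0,0,-5,0,-0.5],[0,0,-15,0,-0.5],[0,0,-25,0,-0.5],[0,0,-30,0,-0.5],[0,0,-30,0,-0.5],[0,0,-20,0,-0.5],[0,0,0,0,-0.5],[0,0,0,0,-0.5]]]' >/dev/null
python3 go.py 0.60 -0.2085 0.24 0.147
```

```text
time: 9.88
position: [0.5329, -0.3446, 0.132]
tool_rot: [-2.052, -2.379, 0.0]
ft_force: [0.1, 0.1, -0.7]
grip_width: 0.679
grip_force: 0.0
t 10.55 pos [ 0.5337 -0.3448  0.2589] yang 0.1471 tilt [ 0.003 -0.002 -1.   ] ft [ 0.1 -0.2 -1.7] grip 0.752 0.0
turn tool 0.0001 shift mm in present axes [125.1  85.5  18.8]
```

```bash
python3 -m crank '[[[16,11,0,0,-0.5],[24,16,0,0,-0.5],[24,16,0,0,-0.5],[24,16,0,0,-0.5],[22,16,0,0,-0.5],[12,8,0,0,-0.5],[2,1,0,0,-0.5],[0,0,0,0,-0.5],[0,0,0,0,-0.5],[0,0,0,0,-0.5]]]' >/dev/null
python3 go.py 0.598 -0.209 0.0586 0.147
python3 - <<'E'
from meas import *
s=get_image('scene'); t=get_image('top'); a=s['pixels'][165:255,250:370]; b=t['pixels'][140:230,250:370]
cv2.imwrite('pics/d.png',cv2.resize(np.vstack([a,b])[:,:,::-1],None,fx=3.3,fy=3.3,interpolation=cv2.INTER_CUBIC))
E
```

```text
t 11.3833 pos [ 0.5968 -0.2124  0.2566] yang 0.1434 tilt [-0.001 -0.001 -1.   ] ft [-0.  -0.4 -0.1] grip 0.752 0.0
turn tool -0.0036 shift mm in present axes [  3.4   1.9 198. ]
```

View pics/d.png

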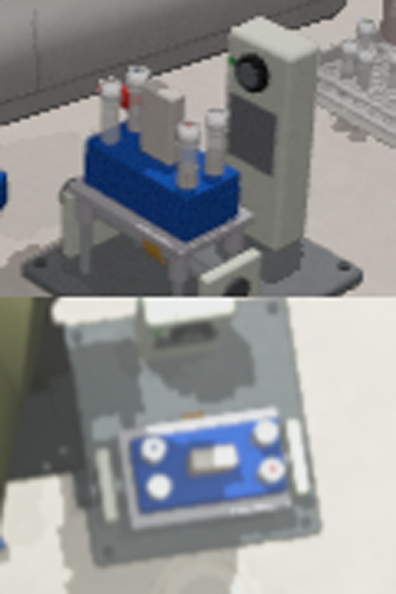

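The carrier (scene half at 160,190) sits flush and square on the platform. Descending over the handle.

```bash
python3 -m crank '[[[3,2,10,-0.003,-0.5],[0,0,20,0,-0.5],[0,0,25,0,-0.5],[0,0,30,0,-0.5],[0,0,30,0,-0.5],[0,0,30,0,-0.5],[0,0,25,0,-0.5],[0,0,20,0,-0.5],[0,0,8,0,-0.5],[0,0,0,0,-0.5]]]' >/dev/null
python3 -m crank '[[[0,0,0,0,0],[0,0,0,0,0.5],[0,0,0,0,1],[0,0,0,0,1],[0,0,0,0,1],[0,0,0,0,1],[0,0,0,0,1],[0,0,0,0,1],[0,0,0,0,1],[0,0,0,0,1]]]' 15
python3 go.py 0.598 -0.209 0.0586 0.147
```

```text
time: 13.15
position: [0.599, -0.2064, 0.059]
tool_rot: [-2.048, -2.381, 0.001]
ft_force: [-2.1, -0.0, 0.9]
grip_width: 0.176
grip_force: 15.0
t 13.15 pos [ 0.599  -0.2064  0.059 ] yang 0.1499 tilt [-0.001 -0.    -1.   ] ft [-2.1 -0.   0.9] grip 0.176 15.0
turn tool 0.0029 shift mm in present axes [-2.5 -1.3  0.4]
```

```bash
python3 -m crank '[[[0,-1.8,-4.1,0,1],[0,-1.9,-4.1,0,1],[0,-4.5,-7.8,0,1],[0,-5.2,-7.3,0,1],[0,-5.9,-6.8,0,1],[0,-6.6,-6.1,0,1],[0,-7.2,-5.5,0,1],[0,0,0,0,1],[0,0,0,0,1]]]' 20
python3 go.py 0.5662 -0.2113 0.1007 0.147
```

```text
time: 13.9
position: [0.5686, -0.2107, 0.1032]
tool_rot: [2.045, 2.379, 0.004]
ft_force: [5.0, 0.7, 1.6]
grip_width: 0.171
grip_force: 20.0
t 13.9 pos [ 0.5686 -0.2107  0.1032] yang 0.1504 tilt [ 0.005 -0.001 -1.   ] ft [5.  0.7 1.6] grip 0.171 20.0
turn tool 0.0034 shift mm in present axes [-0.2 -2.5  2.5]
```

```bash
python3 -m crank '[[[0,-7.7,-4,0,1],[0,-8.1,-3.3,0,1],[0,-8.4,-2.7,0,1],[0,-8.7,-1.8,0,1],[0,-8.9,-1,0,1],[0,-9,0,0,1],[0,0,0,0,1],[0,0,0,0,1],[0,0,0,0,1]]]' 20
python3 go.py 0.515 -0.22 0.116 0.147
python3 - <<'E'
from meas import *
s=get_image('scene'); t=get_image('top'); a=s['pixels'][125:255,240:380]; b=t['pixels'][130:230,240:380]
cv2.imwrite('pics/e.png',cv2.resize(np.vstack([a,b])[:,:,::-1],None,fx=2.6,fy=2.6,interpolation=cv2.INTER_CUBIC))
E
```

```text
time: 14.65
position: [0.5222, -0.2174, 0.1199]
tool_rot: [2.04, 2.376, 0.009]
ft_force: [3.1, 5.3, 19.6]
grip_width: 0.177
grip_force: 20.0
t 14.65 pos [ 0.5222 -0.2174  0.1199] yang 0.1521 tilt [ 0.012 -0.002 -1.   ] ft [ 3.1  5.3 19.6] grip 0.177 20.0
turn tool 0.0051 shift mm in present axes [-1.5 -7.6  3.9]
```

View pics/e.png

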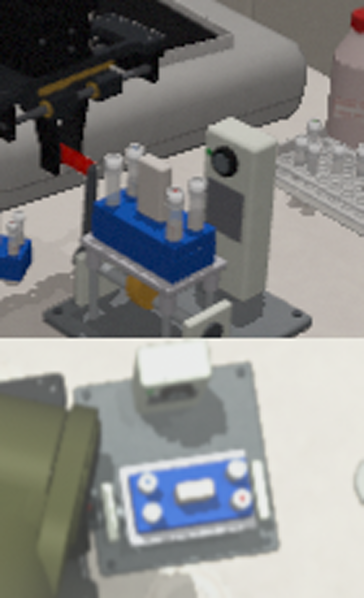

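The lever is nearly upright (about 5° short), with the carrier still seated. I'll finish the last few mm and relieve the downward push.

```bash
python3 -m crank '[[[0,-3,-2,0,1],[0,-3,-1,0,1],[0,-1.5,0,0,1],[0,0,0,0,1],[0,0,0,0,1],[0,0,0,0,1],[0,0,0,0,1]]]' 20
python3 go.py 0.5144 -0.2194 0.116 0.147
```

```text
time: 15.33
position: [0.5134, -0.2187, 0.1205]
tool_rot: [2.042, 2.378, 0.007]
ft_force: [5.0, 4.8, 8.9]
grip_width: 0.173
grip_force: 20.0
t 15.3333 pos [ 0.5134 -0.2187  0.1205] yang 0.1518 tilt [ 0.009 -0.001 -1.   ] ft [5.  4.8 8.9] grip 0.173 20.0
turn tool 0.0048 shift mm in present axes [-0.9  0.9  4.5]
```

```bash
python3 - <<'E'
from h import *
s=get_image('scene'); b=s['pixels'][130:260,240:345]; im=cv2.resize(b,None,fx=5,fy=5,interpolation=cv2.INTER_CUBIC)
m=cv2.inRange(cv2.cvtColor(im,cv2.COLOR_RGB2HSV),(105,120,40),(130,255,255)); m[:,:150]=0
c=max(cv2.findContours(m,0,2)[0],key=cv2.contourArea); print(cv2.approxPolyDP(cv2.convexHull(c),5,True)[:,0].tolist())
for z in(.0845,.0958):
  for x,y in((-.025,-.05),(-.025,.05),(.025,-.05)):
    p=[.533+x*.989-y*.147,-.345+x*.147+y*.989,z]; print(z,((proj(s,p)-[240,130]+.5)*5).round(0))
print(ctrl.get_state()['ft_force'])
E
```

```text
[[180, 368], [240, 340], [415, 412], [410, 477], [329, 519], [180, 428], [174, 415]]
0.0845 [338. 541.]
0.0845 [182. 447.]
0.0845 [418. 498.]
0.0958 [339. 519.]
0.0958 [182. 426.]
0.0958 [420. 476.]
[4.92900167 4.45740321 9.44608649]
```

The carrier's bottom corners match the raised height (0.0958 m), so the lift is at its top and the carrier is still seated. Handing in.

```bash
python3 -c "
from bench import job
print(job.close_job())"
```

```text
the job is handed in; nothing more can be done
None
```

The carrier is seated on the platform pegs and released, and the gripper is holding the lever at or very near straight up with the platform at full lift; the job is handed in (no verdict was returned).

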